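# Bring the blue-lidded sample round and put it on the balance

## Task

Turn the sample carousel (it has a knob in the middle) until the jar with the blue lid stands at the orange loading mark. Then take that jar out of its pocket and set it down gently, upright, in the middle of the balance's steel pan and let go. The other jars ride along but must stay standing in their pockets.

Things in the scene. Friction and masses are not known exactly. Their poses are not given: they have to be found in the camera images.
- jar_blue: The wanted jar: white, round, with a blue screw lid; 43 mm in diameter, 60 mm tall; the straight-sided lid is the top 23 mm. 60 to 130 g. Origin at the centre of its underside, z up. It stands loosely in a pocket of the turntable; lift it straight up by the lid.
- turntable: White disc, 284 mm across, top 32 mm above the bench; turns both ways about its upright axis with slight friction (0.08 N m) and stays where left. Origin on the axis at its underside; x, y turn with it. 8 pockets (rings 18 mm high, 45 mm inside, 51 mm outside; jars stand on the disc in them) every 45 degrees on a 110 mm radius circle, one on the -x axis; 4 adjoining ones hold jars.
- knob_grip (a point): Where to grip the turntable's handle: a black bar-shaped knob on a thin stem in the middle of the disc, part of it and turning with it. Bar 46 mm long along this point's x, 20 mm thick along its y, 30 mm high; the point is on the turning axis, 12 mm below the bar's top and 98 mm above the bench. Grip across the thickness.
- loading_point (a point): The loading point, fixed with the carousel's grey foot: 110 mm from the turntable's axis, at disc-top height, where the pocket at the orange mark is. The mark (34 by 44 mm) is on the foot's tongue (18 mm high, 52 mm wide) that sticks out from under the disc on the robot's side, 172 mm from the axis. Site x axis: level, from the mark to the turntable's axis; z up.
- pan_center (a point): Centre of the top of the weighing pan: a level square steel plate, 150 by 150 mm, its top 70 mm above the bench, on a fixed white bench balance (240 by 190 mm, dark blank display on the robot's side). x axis: from the display to the balance's rear, along a side of the pan; z up.
- jar_yellow: A bystander: the same jar with a yellow lid, 43 mm in diameter and 60 mm tall, standing in another pocket of the turntable. Origin at the centre of its underside, z up.
- jar_black: A bystander: the same jar with a black lid, 43 mm in diameter and 60 mm tall, standing in another pocket of the turntable. Origin at the centre of its underside, z up.
- jar_red: A bystander: the same jar with a red lid, 43 mm in diameter and 60 mm tall, standing in another pocket of the turntable. Origin at the centre of its underside, z up.
Not all that is in view belongs to the job. Leave any green or purple look-alike of the jar_blue alone.

How it is judged:
By the outcome, as a careful person would: the job done as asked, in the order asked, and still so for the second after the job is handed in, with the robot touching nothing.
It also fails if it takes over 48 s, if anything falls off the work surface, if the arm or the gripper's body presses on something with over 40 N, if the wrist force passes 120 N, or if a joint passes its speed limit or range.

## Robot

A 7-joint arm with a two-finger parallel gripper is mounted at the origin on the work surface. World frame = base frame: x ahead of the robot, y to its left, z up, the work surface at z = 0. Lengths are in m, angles in rad, forces in N, time in s.
With the tool pointing down it reaches from about 0.425 to 0.95 m from the base axis. Payload 4.7 kg.
Tool frame: the origin (TCP) lies at the very end of the fingers, on their centre line; the grasp point (between the pads) lies 19 mm behind it; x points along the fingers, z is the direction in which the jaws open and shut, and the axes are right-handed (so a half turn about x gives the same grasp; the last joint's range is limited). The gripper opens to 87 mm and grips with 3 to 60 N. Pads are 19 mm wide; open, the fingers measure 117 mm over their backs; the gripper's body (75 mm by 190 mm) begins 51 mm behind the grasp point.
Start: joints at [1.19, 0.469, -0.049, 1.532, 0.024, 1.141, -0.082], TCP at [0.233, -0.634, 0.223] pointing down, gripper open.
Joint ranges: [-2.59, 2.59], [-0.33, 1.99], [-1.39, 1.29], [0.1, 2.45], [-1.04, 4.18], [0.21, 1.99], [-2.66, 2.66]. Speed limits (rad/s): [2.57, 2.57, 3.14, 3.14, 3.14, 3.14, 3.14].

## Interface

Orientations are given as a unit quaternion [w, x, y, z].
In Python, from cell import * gives the robot as it stands.
- The arm moves only by the tool carry_out, never from a script. Its argument "moves" is a list that holds one entry, the list of rows, each a list of 7 numbers: the shift along the tool's x, y, z in mm, then the turn, a rotation vector about the tool's x, y, z in degrees, then the closure in counts, from 0 (fully open) to 255 (shut). In form: [[[x, y, z, ax, ay, az, gripper], ...]]. A call has 1 to 8 rows; each row shifts and turns the commanded pose from where the row before left it, along the tool's axes as they then stand; what a row does not reach is not made up. A row lasts 1/10 s, in which the tool goes at most 50 mm and 8.59 degrees, less where a joint would pass 70% of its speed; a pose out of reach is approached as far as the arm can. A call is refused whole if a number of a shift passes 50 or a number of a turn 8.59, either way. A call with a gripper value outside its range is refused whole. The fingers move at their own pace and stop on an object; "newtons" is the grip in N (left out, the last holds). Time passes only in rows, so rows that do not move let the fingers close. It gives the time, the measured TCP pose, the force and the opening at its end, in the units of the state.
- read_state(): the state, without advancing time (a new reading comes with each control period).
- get_image(name): name is "scene" or "top" or "wrist"; returns the picture (400x640x3 uint8, blue, green, red); there is no depth.
- calibration(name): a dict with "K" (3x3 intrinsics, pixels), "camera_from_world" (4x4, takes a point from world to camera coordinates). Camera axes: x right, y up, looking along -z (the intrinsics and any distortion apply to the point x, -y, -z); pixel columns grow to the right and rows downward; lengths in m; the calibration is good to about 2 mm. A picture is of the moment at which its call begins: read the wrist's pose just before it. calibration takes no time and is no camera call; for the wrist camera it gives the pose at the moment of the call.
- close_job(): hands the job in, once; it reports no verdict.
The state is a dict: "time": time; "joint_positions": joint angles; "joint_velocities": joint speeds; "joint_torque": joint torques, N m; "eef_pos": TCP position; "ee_rot": TCP orientation; "force": force on the tool from outside, world axes, zero at the start; "torque": the same for the moment, N m; "grip_width": opening from 0.0 (shut) to 1.0 (fully open).
Only numpy, scipy, OpenCV 4.12 (cv2) and the standard library are available. Lean on these libraries where they do the work, as an engineer would, in place of code of your own. Each camera call takes 0.05 s, during which the arm holds its last target. There are 200 camera calls.

## Working session

There is one attempt and no reset: what is moved stays moved. The work goes in short steps, Python scripts to look and compute and a tool call to move; the robot and the scene stay as the last step left them, time stands still between calls to the robot, and variables do not carry over. Pictures are saved under pics/ and viewed, about 8 in all and at most 12, crops included, and the job is handed in when it is done.

Besides the shell and the picture viewer there is one more tool, called as name(argument=value, ...) on one line, values as JSON. carry_out: Moves the arm, as the interface text tells. Its arguments: {"type":"object","properties":{"moves":{"type":"array","items":{"type":"array","items":{"type":"array","items":{"type":"number"}}}},"newtons":{"type":"number"}},"required":["moves"]}

```bash
ls; mkdir -p pics
python3 - <<'E'
from cell import *
import cv2,numpy as np
for n in("scene","top"):
    cv2.imwrite(f"pics/{n}0.png",get_image(n))
    c=calibration(n);print(n,{k:np.round(v,4).tolist() if not isinstance(v,str) else v for k,v in c.items()})
print(read_state())
E
```

```text
pics
scene {'K': [[360.9369, 0.0, 316.6643], [0.0, 360.9369, 203.8525], [0.0, 0.0, 1.0]], 'camera_from_world': [[0.3545, 0.935, 0.0033, -0.1785], [-0.7009, 0.2635, 0.6628, 0.304], [0.6189, -0.2373, 0.7488, -1.2037], [0.0, 0.0, 0.0, 1.0]]}
top {'K': [[477.7852, 0.0, 312.7907], [0.0, 477.7852, 201.7689], [0.0, 0.0, 1.0]], 'camera_from_world': [[0.0118, -0.9997, 0.0208, -0.0123], [0.9971, 0.0134, 0.0754, -0.4898], [-0.0757, 0.0198, 0.9969, -1.1898], [0.0, 0.0, 0.0, 1.0]]}
{'time': 0.1, 'joint_positions': array([ 1.19007851,  0.4693883 , -0.04859468,  1.53356565,  0.02412632,
        1.14099441, -0.0823075 ]), 'joint_velocities': array([-1.49428896e-04, -2.14238285e-03, -7.40757349e-06, -2.09166453e-03,
        1.02012010e-03, -6.34681497e-04,  1.14087076e-03]), 'joint_torque': array([ 9.08154107e-04, -5.09165168e+01, -8.14738381e-02, -2.36828166e+01,
       -6.15125592e-02,  3.43905366e-02,  5.26941290e-05]), 'eef_pos': array([ 0.2324298 , -0.6331513 ,  0.22158956]), 'ee_rot': array([ 0.57926228,  0.40510598,  0.58032122, -0.40443991]), 'force': array([-1.26559685,  0.32331627,  0.13920371]), 'torque': array([-0.03623424, -0.00471474,  0.00467687]), 'grip_width': 0.9997405444559492}
```

View pics/scene0.png

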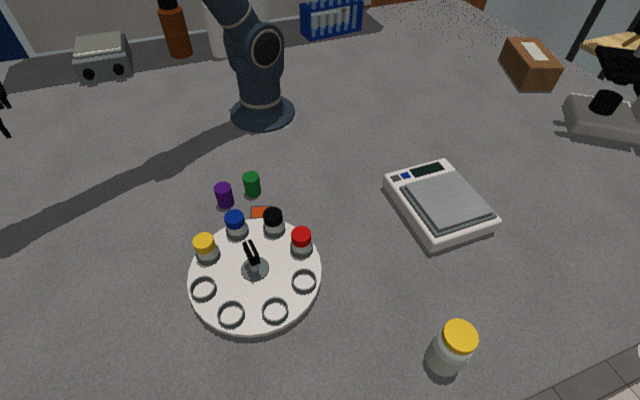

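View pics/top0.png

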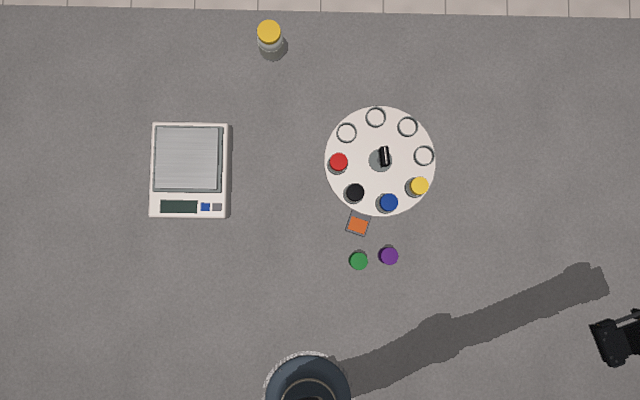

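Top view: the blue lid is at (388,203) on the disc, centred near (380,160). The orange mark is at (357,224), the pan at about (188,158). Candidates for the jar are blue on the disc (388,203), purple (389,256) and green (359,260) on the bench. I choose blue.

```bash
cat > h.py <<'E'
from cell import *
import cv2,numpy as np
def ray(n,uv,z,c=None):
    c=c or calibration(n);M=np.array(c["camera_from_world"]);K=np.array(c["K"])
    d=np.linalg.solve(K,[uv[0],uv[1],1.]);d=M[:3,:3].T@np.array([d[0],-d[1],-d[2]]);o=-M[:3,:3].T@M[:3,3]
    return o+d*(z-o[2])/d[2]
HUE={'blue':(105,125),'yellow':(20,32),'red':(0,5),'orange':(6,16)}
def blobs(im,lo,hi,roi=None,minA=40):
    h=cv2.cvtColor(im,cv2.COLOR_BGR2HSV);m=cv2.inRange(h,np.array(lo),np.array(hi))
    if roi: k=np.zeros_like(m);x0,y0,x1,y1=roi;k[y0:y1,x0:x1]=255;m&=k
    cs,_=cv2.findContours(m,cv2.RETR_EXTERNAL,cv2.CHAIN_APPROX_NONE)
    return sorted([c for c in cs if cv2.contourArea(c)>=minA],key=cv2.contourArea,reverse=True)
def cen(c): m=cv2.moments(c);return np.array([m['m10']/m['m00'],m['m01']/m['m00']])
E
python3 - <<'E'
from h import *
im=cv2.imread("pics/top0.png");sc=cv2.imread("pics/scene0.png")
roi=(310,95,450,240)
for n,(a,b) in HUE.items():
  for c in blobs(im,(a,130,60),(b,255,255),roi):
    print(n,cen(c).round(1),cv2.contourArea(c),ray("top",cen(c),.018 if n=='orange' else .092).round(4), cv2.minAreaRect(c))
# disc
c=blobs(im,(0,0,170),(180,60,255),roi,500)[0];e=cv2.fitEllipse(cv2.convexHull(c))
print('disc',e,ray("top",e[0],.032).round(4))
for c in blobs(im,(0,0,0),(180,255,45),(330,100,430,210),20): 
  r=cv2.minAreaRect(c);print('black',cen(c).round(1),r,ray("top",cen(c),.11).round(4))
for c in blobs(im,(0,0,100),(180,40,200),(145,118,235,200),1000):
  r=cv2.minAreaRect(c);p=[ray("top",q,.07).round(4) for q in cv2.boxPoints(r)];print('pan',r,p,np.mean(p,0))
cr=np.hstack([cv2.resize(im[95:275,310:450],None,fx=3,fy=3,interpolation=2),cv2.resize(im[115:225,140:240],(380,540),interpolation=2)[:540]])
cv2.imwrite("pics/crop.png",cr)
print(ray("top",(384,156),.11))
E
```

```text
blue [388.4 202.1] 218.5 [ 0.4859 -0.1848  0.092 ] ((388.5, 202.0), (16.0, 17.0), 90.0)
yellow [418.5 185.5] 232.0 [ 0.5267 -0.2572  0.092 ] ((418.5, 185.5), (17.0, 17.0), 90.0)
red [338.  161.6] 223.5 [ 0.5816 -0.064   0.092 ] ((338.0, 161.5), (17.0, 16.0), 90.0)
orange [357.4 224.7] 200.0 [ 0.4335 -0.1196  0.018 ] ((357.4499816894531, 224.6500244140625), (17.076295852661133, 12.965337753295898), 18.43494987487793)
disc ((379.5010681152344, 160.69900512695312), (110.01952362060547, 111.76142883300781), 118.90946960449219) [ 0.5951 -0.1731  0.032 ]
black [354.8 192.1] ((354.5, 192.0), (16.0, 17.0), 90.0) [ 0.507  -0.1027  0.11  ]
black [382.8 156.8] ((383.9405822753906, 156.4059295654297), (19.303720474243164, 9.353349685668945), 84.2894058227539) [ 0.5918 -0.1683  0.11  ]
pan ((187.33056640625, 158.75259399414062), (69.70568084716797, 67.77118682861328), 1.8476102352142334) [array([0.5056, 0.3839, 0.07  ]), array([0.6712, 0.3847, 0.07  ]), array([0.6685, 0.2156, 0.07  ]), array([0.5025, 0.2166, 0.07  ])] [0.58695 0.3002  0.07   ]
pan ((189.5, 158.5), (81.0, 89.0), 90.0) [array([0.6851, 0.406 , 0.07  ]), array([0.6888, 0.19  , 0.07  ]), array([0.4902, 0.1852, 0.07  ]), array([0.4873, 0.3985, 0.07  ])] [0.58785  0.294925 0.07    ]
[ 0.59361364 -0.17125365  0.11      ]
```

View pics/crop.png

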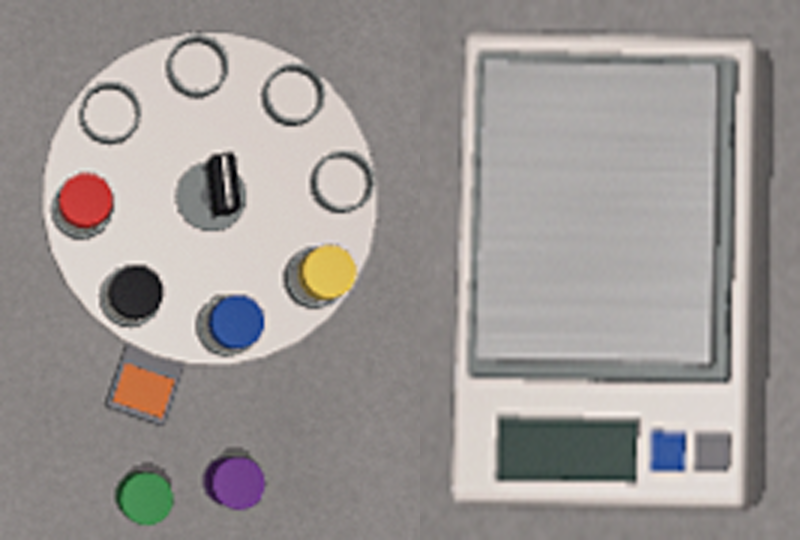

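The crop confirms the blue-lidded jar sits on the disc, with green and purple standing off it on the bench. The knob bar points roughly at blue. Next I'll cross-check with the scene camera and plan the first moves.

```bash
cat >> h.py <<'E'
from scipy.spatial.transform import Rotation as R
def plan(p,a,s=None):
    "shift (mm, tool axes) and rotvec (deg) to TCP p, pointing down, jaw axis at a deg (nearest of the half turns)"
    s=s or read_state();w,x,y,z=s["ee_rot"];C=R.from_quat([x,y,z,w]);out=[]
    for b in(a,a+180):
        Z=np.array([np.cos(np.radians(b)),np.sin(np.radians(b)),0]);X=np.array([0,0,-1.]);
        T=R.from_matrix(np.c_[X,np.cross(Z,X),Z]);out.append(((C.inv()*T).as_rotvec(degrees=True),T))
    rv,T=min(out,key=lambda o:np.linalg.norm(o[0]))
    d=np.array(p)-s["eef_pos"]
    print('t',round(s['time'],2),'tcp',s['eef_pos'].round(4),'jawdir',C.as_matrix()[:,2].round(3),'x',C.as_matrix()[:,0].round(3))
    print('rotvec',rv.round(2),'shift cur axes',(C.inv().apply(d)*1e3).round(1),'shift in final axes',(T.inv().apply(d)*1e3).round(1))
E
python3 - <<'E'
from h import *
im=cv2.imread("pics/top0.png");sc=cv2.imread("pics/scene0.png")
print('black lid top',ray("top",(354.8,192.1),.092).round(4))
for n,(a,b) in HUE.items():
  for c in blobs(sc,(a,130,60),(b,255,255),(185,195,325,335),25):
    x,y,w,h=cv2.boundingRect(c);print('scene',n,cen(c).round(1),(x,y,w,h),ray("scene",cen(c),.018 if n=='orange' else .088).round(4))
g=cv2.cvtColor(im,cv2.COLOR_BGR2GRAY);print(g[158,148:232].tolist());print(g[118:200,188].tolist())
P=np.array([[.4859,-.1848],[.5267,-.2572],[.5816,-.064],ray("top",(354.8,192.1),.092)[:2]])
print(np.linalg.norm(P-[.5951,-.1731],axis=1),np.degrees(np.arctan2(*(P-[.5951,-.1731]).T[::-1])))
plan([.595,-.172,.17],96.2)
E
```

```text
black lid top [ 0.5088 -0.1045  0.092 ]
scene blue [233.6 218.7] (224, 209, 20, 21) [ 0.4916 -0.19    0.088 ]
scene yellow [203.2 242.7] (192, 232, 23, 23) [ 0.5329 -0.2622  0.088 ]
scene red [300.9 236.1] (291, 226, 20, 22) [ 0.5879 -0.0678  0.088 ]
scene orange [258.  211.4] (251, 206, 18, 12) [ 0.4293 -0.1274  0.018 ]
[135, 129, 153, 194, 216, 180, 136, 126, 165, 174, 173, 173, 173, 172, 172, 171, 172, 172, 173, 172, 171, 170, 172, 170, 171, 171, 172, 172, 169, 168, 170, 169, 169, 169, 168, 168, 166, 168, 166, 168, 167, 168, 167, 166, 165, 168, 169, 170, 168, 168, 168, 166, 169, 170, 170, 170, 170, 171, 172, 173, 170, 172, 173, 170, 174, 173, 175, 175, 187, 115, 70, 129, 146, 118, 83, 201, 226, 204, 170, 115, 92, 93, 90, 84]
[133, 134, 133, 109, 174, 205, 214, 181, 134, 97, 167, 175, 166, 167, 168, 168, 172, 172, 169, 168, 174, 172, 171, 172, 167, 168, 169, 169, 171, 170, 169, 165, 171, 171, 171, 171, 167, 168, 169, 168, 167, 171, 170, 170, 172, 169, 169, 171, 170, 170, 171, 170, 167, 170, 171, 176, 174, 171, 169, 173, 174, 174, 174, 172, 173, 179, 178, 176, 177, 195, 134, 125, 136, 123, 100, 205, 220, 214, 214, 216, 217, 231]
[0.109825   0.10840374 0.10993207 0.11023222] [-173.88449643 -129.12206067   97.05390575  141.54454162]
t 0.1 tcp [ 0.2324 -0.6332  0.2216] jawdir [ 0.345 -0.939 -0.002] x [-0.001  0.002 -1.   ]
rotvec [13.96 -0.1   0.02] shift cur axes [  52.1  499.3 -307.9] shift in final axes [  51.6  410.3 -419.3]
```

carry_out(moves=[[[0,0,0,7,0,0,0],[0,0,0,7,0,0,0],[0,30,-30,0,0,0,0],[0,30,-30,0,0,0,0],[0,30,-30,0,0,0,0],[0,30,-30,0,0,0,0],[0,30,-30,0,0,0,0],[0,30,-30,0,0,0,0]]])

```text
time: 0.9
eef_pos: [0.3929, -0.4337, 0.2222]
ee_rot: [0.526, 0.472, 0.526, -0.472]
force: [0.9, -0.2, -0.2]
grip_width: 1.003
```

carry_out(moves=[[[5,30,-30,0,0,0,0],[5,30,-30,0,0,0,0],[5,30,-30,0,0,0,0],[5,30,-30,0,0,0,0],[5,30,-30,0,0,0,0],[5,30,-30,0,0,0,0],[5,30,-30,0,0,0,0],[0,0,0,0,0,0,0]]])

```text
time: 1.7
eef_pos: [0.5819, -0.196, 0.1864]
ee_rot: [0.528, 0.471, 0.53, -0.468]
force: [-0.4, 1.1, -0.2]
grip_width: 1.002
```

Run:
```python
from h import *
plan([.595,-.172,.17],96.4)
c=calibration("wrist");im=get_image("wrist");cv2.imwrite("pics/w1.png",im)
print(ray("wrist",(320,200),.1,c))
t=ray("top",(186.2,157.6),.07);print('pan',t)
```

```text
t 1.7 tcp [ 0.5819 -0.196   0.1864] jawdir [ 0.118 -0.993 -0.005] x [ 0.001  0.005 -1.   ]
rotvec [ 0.39 -0.28 -0.07] shift cur axes [ 16.6  15.9 -22.2] shift in final axes [ 16.4  15.7 -22.4]
[ 0.59071546 -0.19641187  0.1       ]
pan [0.58928726 0.30314387 0.07      ]
```

View pics/w1.png

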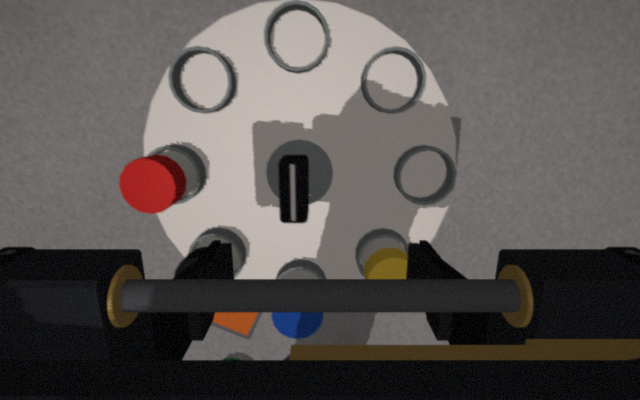

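The wrist view shows the knob bar at (294,188), upright in the picture, so the jaw axis already crosses its thickness.

Run:
```python
from h import *
c=calibration("wrist");im=cv2.imread("pics/w1.png")
for b in blobs(im,(0,0,0),(180,255,50),(250,130,340,240),100):
    r=cv2.minAreaRect(b);print(r,ray("wrist",r[0],.11,c).round(4));k=cv2.boxPoints(r)
    q=[ray("wrist",u,.11,c)[:2] for u in k];print(np.round(q,4).tolist())
for z in (.08,.11): print(z,ray("wrist",(294,188),z,c).round(4))
```

```text
((293.0, 187.5), (67.0, 30.0), 90.0) [ 0.598  -0.1806  0.11  ]
[[0.6199, -0.1684], [0.6223, -0.1885], [0.5749, -0.1935], [0.5725, -0.1723]]
0.08 [ 0.5907 -0.1799  0.08  ]
0.11 [ 0.5978 -0.1814  0.11  ]
```

Run:
```python
from h import *
plan([.5975,-.180,.079],96.4)
```

```text
t 1.75 tcp [ 0.58   -0.1998  0.1866] jawdir [ 0.114 -0.993 -0.002] x [-0.001  0.002 -1.   ]
rotvec [ 0.16 -0.13  0.03] shift cur axes [107.6  19.8 -17.5] shift in final axes [107.6  19.7 -17.8]
```

carry_out(moves=[[[10,10,-10,0,0,0,0],[10,10,-10,0,0,0,0],[0,0,0,0,0,0,0],[0,0,0,0,0,0,0],[0,0,0,0,0,0,0]]])

```text
time: 2.25
eef_pos: [0.596, -0.183, 0.1677]
ee_rot: [0.526, 0.473, 0.526, -0.473]
force: [0.1, 0.0, -0.2]
grip_width: 0.998
```

Run:
```python
from h import *
c=calibration("wrist");im=get_image("wrist");cv2.imwrite("pics/w2.png",im)
for b in blobs(im,(0,0,0),(180,255,50),(250,90,390,240),300):
    r=cv2.minAreaRect(b);k=ray("wrist",r[0],.11,c);print(r,k.round(4))
for n in('blue','yellow','red','orange'):
  for b in blobs(im,(HUE[n][0],130,60),(HUE[n][1],255,255)): print(n,cen(b).round(1),cv2.contourArea(b),ray("wrist",cen(b),.018 if n=='orange' else .092,c).round(4))
b=blobs(im,(0,0,60),(180,60,255),None,5000);
plan([*k[:2],.079],96.4)
```

```text
((306.0, 209.0), (60.0, 30.0), 90.0) [ 0.6054 -0.1747  0.11  ]
blue [308.7 330.5] 1356.5 [ 0.5024 -0.1861  0.092 ]
yellow [588.2 349.9] 840.5 [ 0.5079 -0.4081  0.092 ]
yellow [407.4 321.3] 746.0 [ 0.5185 -0.2611  0.092 ]
yellow [472.6 352.2] 306.5 [ 0.4962 -0.3174  0.092 ]
yellow [349.1 351.3] 298.0 [ 0.4869 -0.2198  0.092 ]
yellow [309.1 352.3] 197.5 [ 0.4826 -0.1884  0.092 ]
yellow [415.9 353. ] 184.0 [ 0.4909 -0.2727  0.092 ]
yellow [506.7 351.3] 139.0 [ 0.4999 -0.3442  0.092 ]
yellow [524.6 284.7] 96.5 [ 0.5586 -0.3429  0.092 ]
yellow [399.3 276. ] 49.5 [ 0.5559 -0.2484  0.092 ]
red [156.5 211.1] 3241.0 [ 0.5875 -0.0703  0.092 ]
orange [242.4 339.8] 1116.5 [ 0.4323 -0.1226  0.018 ]
t 2.3 tcp [ 0.5961 -0.183   0.1678] jawdir [ 0.106 -0.994  0.001] x [ 0.    -0.001 -1.   ]
rotvec [-0.32  0.04 -0.02] shift cur axes [88.8 10.1 -7.3] shift in final axes [88.8 10.2 -7.2]
```

carry_out(moves=[[[0,5,-6,0,0,0,0],[30,0,0,0,0,0,0],[30,0,0,0,0,0,0],[20,0,0,0,0,0,0],[9,0,0,0,0,0,0],[0,0,0,0,0,0,0],[0,0,0,0,0,0,100],[0,0,0,0,0,0,160]]], newtons=20)

```text
time: 3.1
eef_pos: [0.6018, -0.1757, 0.0801]
ee_rot: [0.527, 0.473, 0.525, -0.472]
force: [0.6, 0.4, 0.4]
grip_width: 0.894
```

carry_out(moves=[[[0,0,0,0,0,0,180],[0,0,0,0,0,0,200],[0,0,0,0,0,0,230],[0,0,0,0,0,0,230],[0,0,0,0,0,0,230],[0,0,0,0,0,0,230],[0,0,0,0,0,0,230]]])

```text
time: 3.8
eef_pos: [0.6006, -0.1753, 0.0785]
ee_rot: [0.526, 0.473, 0.526, -0.472]
force: [-0.4, 9.2, 0.4]
grip_width: 0.265
```

carry_out(moves=[[[0,0,-2,0,0,0,230],[0,0,0,2,0,0,230],[0,0,0,4,0,0,230],[0,0,0,5,0,0,230],[0,0,0,5,0,0,230],[0,0,0,4,0,0,230],[0,0,0,3,0,0,230],[0,0,0,1,0,0,230]]])

```text
time: 4.6
eef_pos: [0.6003, -0.1755, 0.0785]
ee_rot: [-0.416, -0.572, -0.415, 0.573]
force: [-0.1, -5.1, -1.8]
grip_width: 0.227
```

carry_out(moves=[[[0,0,0,0,0,0,230],[0,0,0,0,0,0,230],[0,0,0,0,0,0,230]]])

```text
time: 4.9
eef_pos: [0.6003, -0.1755, 0.0785]
ee_rot: [-0.417, -0.571, -0.415, 0.572]
force: [1.1, -5.6, -1.8]
grip_width: 0.23
```

Run:
```python
from h import *
plan([.6,-.175,.079],72)
im=get_image("top");cv2.imwrite("pics/top2.png",im);sc=get_image("scene");cv2.imwrite("pics/scene2.png",sc)
for n in HUE:
  a,b=HUE[n]
  for c in blobs(im,(a,130,60),(b,255,255),(310,95,450,240),20): print(n,cen(c).round(1),cv2.contourArea(c),ray("top",cen(c),.018 if n=='orange' else .092).round(4))
  for c in blobs(sc,(a,130,60),(b,255,255),(185,195,325,335),20): print('sc',n,cen(c).round(1),cv2.contourArea(c),ray("scene",cen(c),.018 if n=='orange' else .088).round(4))
cv2.imwrite("pics/c2.png",np.hstack([cv2.resize(im[95:245,310:450],None,fx=3,fy=3),cv2.resize(sc[185:335,185:300],None,fx=3,fy=3)]))
```

```text
t 4.9 tcp [ 0.6003 -0.1755  0.0785] jawdir [-0.308 -0.951  0.002] x [ 0.    -0.002 -1.   ]
rotvec [ 0.08  0.1  -0.05] shift cur axes [-0.5 -0.4 -0.4] shift in final axes [-0.5 -0.4 -0.4]
blue [369.1 199.9] 216.0 [ 0.4905 -0.1388  0.092 ]
sc yellow [215.3 228.9] 106.5 [ 0.5058 -0.2325  0.088 ]
red [339.8 142.5] 217.5 [ 0.6278 -0.0679  0.092 ]
sc red [306.  254.1] 347.5 [ 0.634  -0.0728  0.088 ]
orange [357.5 224.7] 199.0 [ 0.4335 -0.1197  0.018 ]
```

View pics/c2.png

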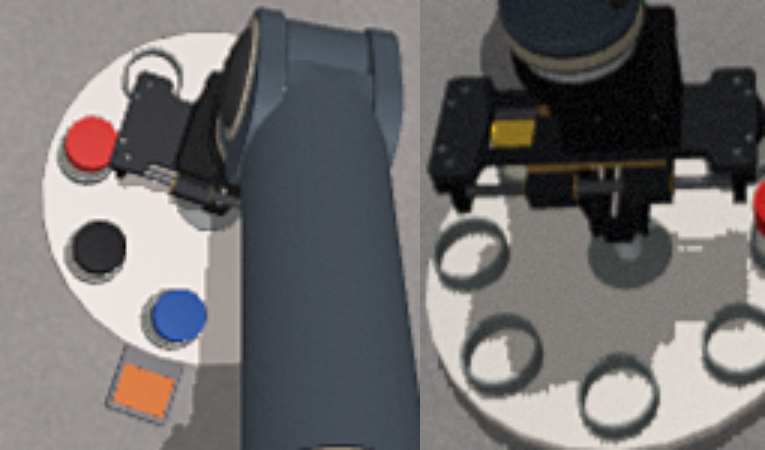

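carry_out(moves=[[[0,0,0,0,0,0,150],[0,0,0,0,0,0,80],[0,0,0,0,0,0,60],[0,0,0,0,0,0,60],[-10,0,0,0,0,0,60],[-25,0,0,0,0,0,60],[-25,0,0,0,0,0,60],[-20,0,0,0,0,0,60]]])

```text
time: 5.8
eef_pos: [0.601, -0.1734, 0.1609]
ee_rot: [0.417, 0.572, 0.416, -0.571]
force: [0.0, -0.1, -0.2]
grip_width: 0.75
```

Run:
```python
from h import *
print(read_state()['grip_width'])
plan([.4957,-.1415,.160],72)
```

```text
0.7500110694819927
t 5.8 tcp [ 0.601  -0.1734  0.1609] jawdir [-0.306 -0.952 -0.   ] x [ 0.002 -0.    -1.   ]
rotvec [ 0.17 -0.02 -0.11] shift cur axes [   0.7 -110.     1.9] shift in final axes [   0.9 -110.     2.2]
```

carry_out(moves=[[[0,-20,0,0,0,0,60],[0,-30,0,0,0,0,60],[0,-30,1,0,0,0,60],[0,-20,1,0,0,0,60],[0,-10,0,0,0,0,60],[0,0,0,0,0,0,60],[0,0,0,0,0,0,60],[0,0,0,0,0,0,60]]])

```text
time: 6.6
eef_pos: [0.4964, -0.142, 0.1588]
ee_rot: [0.417, 0.572, 0.416, -0.571]
force: [1.1, -0.6, -0.5]
grip_width: 0.765
```

Run:
```python
from h import *
plan([.4957,-.1415,.061],72)
c=calibration("wrist");im=get_image("wrist");cv2.imwrite("pics/w3.png",im)
for n in('blue','red','orange'):
  for b in blobs(im,(HUE[n][0],130,40),(HUE[n][1],255,255),None,300): print(n,cen(b).round(1),cv2.boundingRect(b),cv2.contourArea(b),ray("wrist",cen(b),.018 if n=='orange' else .092,c).round(4))
print(ray("top",(369.1,199.9),.092))
```

```text
t 6.6 tcp [ 0.4964 -0.142   0.1588] jawdir [-0.306 -0.952 -0.   ] x [ 0.001 -0.    -1.   ]
rotvec [ 0.15 -0.01 -0.07] shift cur axes [97.8 -0.9 -0.3] shift in final axes [97.8 -0.8 -0.3]
blue [320. 222.] (290, 190, 61, 64) 2953.0 [ 0.495  -0.1432  0.092 ]
red [142.7  54. ] (102, 15, 84, 77) 4805.0 [ 0.629  -0.0742  0.092 ]
orange [317.8 265.4] (295, 247, 48, 33) 1237.0 [ 0.4317 -0.1208  0.018 ]
[ 0.490591   -0.13876682  0.092     ]
```

View pics/w3.png

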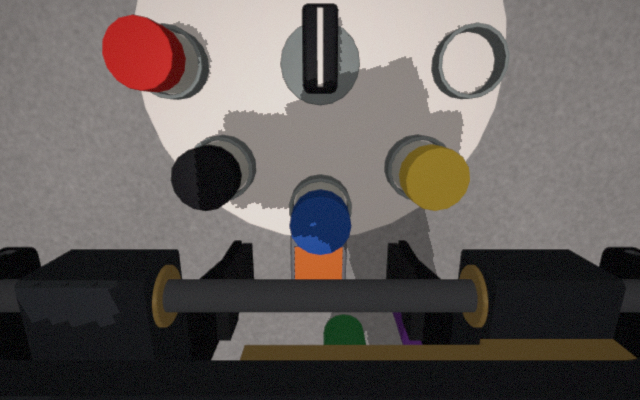

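The wrist view has the blue lid at (320,222), the knob at column 320 and the mark centred at about column 319.5, all in line. Blue is therefore at the loading mark, and the other three jars stand in their pockets. Next is the grasp.

carry_out(moves=[[[25,-1,0,0,0,0,60],[25,0,0,0,0,0,60],[25,0,0,0,0,0,60],[15,0,0,0,0,0,60],[7,0,0,0,0,0,60],[0,0,0,0,0,0,60],[0,0,0,0,0,0,90],[0,0,0,0,0,0,110]]], newtons=15)

```text
time: 7.45
eef_pos: [0.4951, -0.1417, 0.0625]
ee_rot: [0.417, 0.572, 0.416, -0.571]
force: [0.4, 0.1, -0.1]
grip_width: 0.66
```

carry_out(moves=[[[0,0,0,0,0,0,125],[0,0,0,0,0,0,150],[0,0,0,0,0,0,160],[0,0,0,0,0,0,160],[0,0,0,0,0,0,160],[0,0,0,0,0,0,160]]])

```text
time: 8.05
eef_pos: [0.4945, -0.1416, 0.0621]
ee_rot: [0.417, 0.572, 0.416, -0.571]
force: [-1.4, 0.0, 6.2]
grip_width: 0.491
```

carry_out(moves=[[[-5,0,0,0,0,0,160],[-10,0,0,0,0,0,160],[-15,0,0,0,0,0,160],[-20,0,0,0,0,0,160],[-25,0,0,0,0,0,160],[-25,0,0,0,0,0,160],[-20,0,0,0,0,0,160],[0,0,0,0,0,0,160]]], newtons=20)

```text
time: 8.85
eef_pos: [0.496, -0.1418, 0.1847]
ee_rot: [0.418, 0.573, 0.415, -0.57]
force: [0.0, -0.8, -1.8]
grip_width: 0.482
```

Run:
```python
from h import *
s=read_state();print(s['force'],s['grip_width'])
im=get_image("scene")
plan([.594,.300,.18],91.8)
g=blobs(im,(0,0,120),(180,45,190),(375,150,505,260),800)
for c in g: print(cv2.minAreaRect(c),cv2.boxPoints(cv2.minAreaRect(c)).round(1).tolist())
cv2.imwrite("pics/s3.png",np.hstack([cv2.resize(im[150:260,375:505],None,fx=3,fy=3),cv2.resize(im[170:280,185:325],None,fx=2.8,fy=3)]))
```

```text
[ 4.00275811e-04 -7.64315200e-01 -1.79745495e+00] 0.48166566066427136
t 8.9 tcp [ 0.4948 -0.1415  0.1829] jawdir [-0.306 -0.952 -0.   ] x [ 0.003 -0.001 -1.   ]
rotvec [-19.64   0.02  -0.18] shift cur axes [   2.8  -40.9 -450.7] shift in final axes [   2.9  113.  -438.2]
((439.5, 204.49996948242188), (108.99998474121094, 128.99996948242188), 90.0) [[375.0, 150.0], [504.0, 150.0], [504.0, 259.0], [375.0, 259.0]]
```

View pics/s3.png

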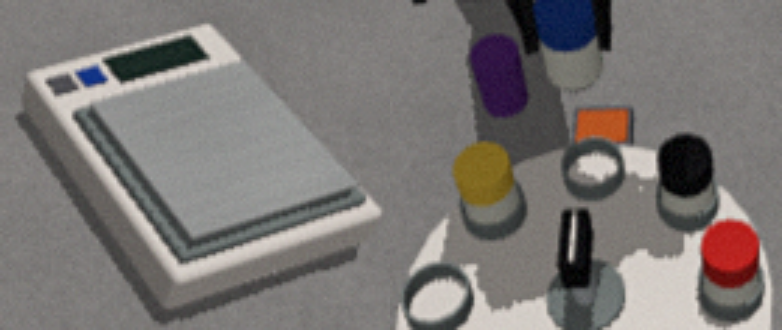

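The jar is held and hanging upright, the pocket at the mark is empty, and the other jars are still standing. The pan is clear in the scene view.

Run:
```python
from h import *
q=np.array([[93,104],[238,63],[355,187],[195,242]])/3+[375,150]
P=np.array([ray("scene",u,.07) for u in q]);print(P.round(4).tolist(),P.mean(0).round(4),np.linalg.norm(P-np.roll(P,1,0),axis=1).round(3))
```

```text
[[0.5185, 0.2282, 0.07], [0.519, 0.3681, 0.07], [0.6668, 0.3705, 0.07], [0.6687, 0.2262, 0.07]] [0.5933 0.2982 0.07  ] [0.15  0.14  0.148 0.144]
```

carry_out(moves=[[[0,-5,-15,0,0,0,160],[0,-5,-30,0,0,0,160],[0,-5,-35,0,0,0,160],[0,-5,-35,0,0,0,160],[0,-5,-35,0,0,0,160],[0,-5,-35,0,0,0,160],[0,-5,-35,0,0,0,160],[0,-5,-35,0,0,0,160]]])

```text
time: 9.7
eef_pos: [0.5332, 0.1146, 0.1799]
ee_rot: [-0.416, -0.57, -0.417, 0.572]
force: [0.8, 0.5, -0.9]
grip_width: 0.486
```

carry_out(moves=[[[0,-20,-35,0,0,0,160],[0,-20,-30,0,0,0,160],[0,-20,-15,0,0,0,160],[0,0,0,0,0,0,160],[0,0,0,0,0,0,160],[0,0,0,0,0,0,160]]])

```text
time: 10.3
eef_pos: [0.5018, 0.2065, 0.1807]
ee_rot: [-0.416, -0.571, -0.416, 0.572]
force: [-0.4, -1.0, -1.6]
grip_width: 0.487
```

Run:
```python
from h import *
print(read_state()['grip_width'])
plan([.594,.300,.18],72)
c=calibration("wrist");im=get_image("wrist");cv2.imwrite("pics/w4.png",im);np.save("w4.npy",c["camera_from_world"])
```

```text
0.48733931762236243
t 10.3 tcp [0.5018 0.2065 0.1807] jawdir [-0.308 -0.951  0.002] x [-0.001 -0.001 -1.   ]
rotvec [0.04 0.09 0.03] shift cur axes [   0.5   58.9 -117.4] shift in final axes [   0.7   58.8 -117.4]
```

View pics/w4.png

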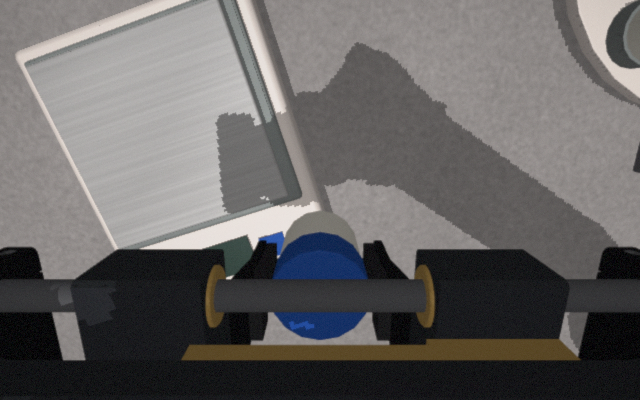

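The pan's corners are at about (27,64), (118,247) and (290,202) in the wrist view, with its right edge passing through (218,0).

Run:
```python
from h import *
c={"K":calibration("wrist")["K"],"camera_from_world":np.load("w4.npy")}
P=np.array([ray("wrist",u,.07,c) for u in [(27,64),(118,247),(290,202)]]);print(P.round(4).tolist(),np.linalg.norm(P[0]-P[1]),np.linalg.norm(P[1]-P[2]),'centre',(P[0]+P[2])/2)
```

```text
[[0.6655, 0.3734, 0.07], [0.5173, 0.3756, 0.07], [0.5098, 0.2272, 0.07]] 0.1482070290248126 0.14854189930982278 centre [0.58762157 0.30029891 0.07      ]
```

carry_out(moves=[[[0,8,-16,0,0,0,160],[0,15,-30,0,0,0,160],[0,15,-30,0,0,0,160],[0,12,-26,0,0,0,160],[0,6,-14,0,0,0,160],[0,0,0,0,0,0,160],[0,0,0,0,0,0,160],[0,0,0,0,0,0,160]]])

```text
time: 11.15
eef_pos: [0.5902, 0.2995, 0.1813]
ee_rot: [-0.416, -0.571, -0.416, 0.572]
force: [-0.3, 0.2, -1.8]
grip_width: 0.485
```

carry_out(moves=[[[15,0,0,0,0,0,160],[20,0,0,0,0,0,160],[20,0,0,0,0,0,160],[10,0,0,0,0,0,160],[5,0,0,0,0,0,160],[3,0,0,0,0,0,160],[0,0,0,0,0,0,160],[0,0,0,0,0,0,160]]])

```text
time: 11.95
eef_pos: [0.5909, 0.3016, 0.1094]
ee_rot: [0.417, 0.572, 0.416, -0.571]
force: [0.5, -0.4, -1.9]
grip_width: 0.483
```

Run:
```python
from h import *
s=read_state();print(s['grip_width'],s['force'])
plan([.591,.300,.100],72)
```

```text
0.48250274043158725 [ 0.52176783 -0.40725989 -1.92451244]
t 11.95 tcp [0.5909 0.3016 0.1094] jawdir [-0.306 -0.952 -0.001] x [ 0.001  0.001 -1.   ]
rotvec [ 0.16 -0.06 -0.06] shift cur axes [9.4 0.6 1.6] shift in final axes [9.4 0.6 1.5]
```

carry_out(moves=[[[3,0,1,0,0,0,160],[2,0,0,0,0,0,160],[1,0,0,0,0,0,160],[1,0,0,0,0,0,160],[0,0,0,0,0,0,160],[0,0,0,0,0,0,160]]])

```text
time: 12.55
eef_pos: [0.5902, 0.3004, 0.1016]
ee_rot: [0.416, 0.572, 0.416, -0.571]
force: [0.7, 0.4, -0.6]
grip_width: 0.486
```

carry_out(moves=[[[0.5,0,0,0,0,0,160],[0.5,0,0,0,0,0,160],[0,0,0,0,0,0,160],[0,0,0,0,0,0,160]]])

```text
time: 12.95
eef_pos: [0.5901, 0.3004, 0.1005]
ee_rot: [-0.416, -0.571, -0.416, 0.572]
force: [-0.6, 0.4, -1.5]
grip_width: 0.487
```

carry_out(moves=[[[0.5,0,0,0,0,0,160],[0.5,0,0,0,0,0,160],[0,0,0,0,0,0,160],[0,0,0,0,0,0,160]]])

```text
time: 13.35
eef_pos: [0.5902, 0.3004, 0.1002]
ee_rot: [0.416, 0.572, 0.416, -0.571]
force: [-1.7, -1.1, 4.3]
grip_width: 0.482
```

Contact: vertical force went from about −1.8 to +4.3 N at the expected height. Releasing now.

carry_out(moves=[[[0,0,0,0,0,0,120],[0,0,0,0,0,0,100],[0,0,0,0,0,0,80],[0,0,0,0,0,0,60],[0,0,0,0,0,0,40],[0,0,0,0,0,0,40],[0,0,0,0,0,0,40]]])

```text
time: 14.05
eef_pos: [0.5902, 0.3004, 0.0995]
ee_rot: [0.416, 0.572, 0.416, -0.571]
force: [-0.5, -0.5, 0.3]
grip_width: 0.833
```

carry_out(moves=[[[-5,0,0,0,0,0,40],[-15,0,0,0,0,0,40],[-25,0,0,0,0,0,40],[-30,0,0,0,0,0,40],[-30,0,0,0,0,0,40],[-20,-20,0,0,0,0,40],[0,-40,0,0,0,0,40],[0,-40,0,0,0,0,40]]])

```text
time: 14.85
eef_pos: [0.4949, 0.3315, 0.2269]
ee_rot: [0.416, 0.573, 0.416, -0.57]
force: [-1.5, 0.6, -0.4]
grip_width: 0.838
```

Run:
```python
from h import *
print(read_state()['force'])
t=get_image("top");sc=get_image("scene")
for c in blobs(t,(105,130,60),(125,255,255),(100,100,260,195),40): print('blue',cen(c),ray("top",cen(c),.13))
cv2.imwrite("pics/f.png",np.hstack([cv2.resize(t[95:245,130:450],(400,300)),cv2.resize(sc[130:340,180:510],(400,300))]))
```

```text
[-1.51114476  0.60349858 -0.40579301]
blue [181.896 155.022] [0.58519202 0.29832973 0.13      ]
```

View pics/f.png

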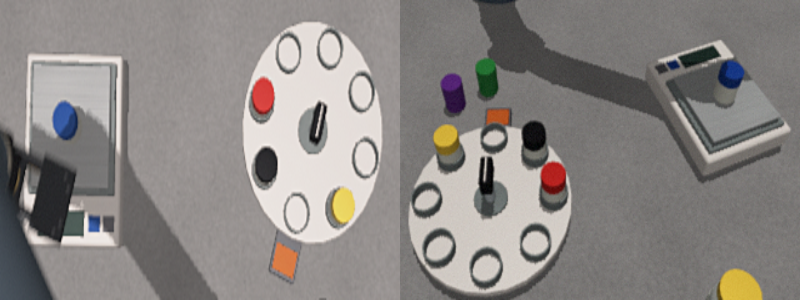

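The blue jar stands upright on the pan, within about 6 mm of its centre. The empty pocket is at the mark, and the yellow, black and red jars are standing. I'll let the arm settle and hand in.

carry_out(moves=[[[0,0,0,0,0,0,40],[0,0,0,0,0,0,40],[0,0,0,0,0,0,40]]])

```text
time: 15.25
eef_pos: [0.4963, 0.3302, 0.2247]
ee_rot: [0.416, 0.572, 0.416, -0.572]
force: [-0.1, 0.4, 0.3]
grip_width: 0.841
```

```bash
python3 -c "
from cell import *
print(close_job())"
```

```text
the job is handed in; nothing more can be done
None
```

I turned the carousel about 24° by its knob until the blue jar stood at the orange mark. I then lifted the jar straight up by its lid, set it upright on the balance pan and let go. The job was handed in at about 15 s of the 48 s allowed.

**Last checks:**
- **Alignment:** before the grasp, the wrist view showed the blue lid, knob and mark in line.
- **Jar on the pan:** it stands upright and free. It touched down at the expected height, at about 4 N.
- **Other jars:** yellow, black and red are still standing in their pockets.

**Disagreements:**
- **Cameras:** the top camera read up to about 8 mm off the wrist and scene cameras, so I mostly used the wrist view and the arm's own position.
- **Centring:** the three pan-centre estimates spread about 6 mm, and the top view put the jar about 6 mm from the pan's middle.

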